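Show the amethyst in the tongs

ROBOT

A 7-joint arm with a two-finger parallel gripper is mounted at the origin on a cart in front of the work surface, level with it; the furniture and walls round the work are solid. World frame = base frame: x ahead of the robot, y to its left, z up, the work surface at z = 0. Lengths are in m, angles in rad, forces in N, time in s.
With the tool pointing down it reaches from about 0.4 to 0.875 m from the base axis. Payload 6.5 kg.
Tool frame: the origin (TCP) lies at the very end of the fingers, on their centre line; the grasp point (between the pads) lies 19 mm behind it (robot.hold_point_z is the distance from the TCP to the grasp point, in m); y points along the fingers, x is the direction in which the jaws open and shut, and the axes are right-handed (so a half turn about y gives the same grasp; the last joint's range is limited). The gripper opens to 88 mm and grips with 3 to 60 N. Pads are 18 mm wide; open, the fingers measure 123 mm over their backs; the gripper's body (75 mm by 187 mm) begins 45 mm behind the grasp point.
Start: joints at [1.265, 0.536, -0.004, 1.538, 0.003, 1.067, -0.071], TCP at [0.154, -0.631, 0.239] pointing down, gripper open.
Joint ranges: [-2.7, 2.7], [-0.37, 2.16], [-1.27, 1.26], [0.24, 2.4], [-1.31, 4.45], [0.19, 1.91], [-2.76, 2.76]. Speed limits (rad/s): [2.39, 2.39, 3.14, 3.14, 3.14, 3.14, 3.14].

INTERFACE

Orientations are given as a 3x3 rotation matrix whose columns are the frame's x, y, z axes.
In Python, from plant import robot, vision, nets gives the robot as it stands.
- The arm moves only by the tool send_rows, never from a script. Its argument "targets" is a list of rows, each a list of 7 numbers: the gripper command: -1 is fully open, 1 is shut, values between are in proportion, then the shift along the tool's x, y, z in mm, then the turn, a rotation vector about the tool's x, y, z in rad. A call has 1 to 12 rows; each row is the pose to reach, as a shift and turn from the pose commanded when the call began, along the tool's axes at that moment; what a row does not reach only later rows make up. A row lasts 1/10 s, in which the tool goes at most 50 mm and 8.59 degrees, less where a joint would pass 70% of its speed; a pose out of reach is approached as far as the arm can. A call with a gripper value outside its range is refused whole. The fingers move at their own pace and stop on an object; "force" is the grip in N (left out, the last holds). Time passes only in rows, so rows that repeat a pose let the fingers close. It gives the time, the measured TCP pose, the force and the opening at its end, in the units of the state.
- robot.state(): the state, without advancing time (a new reading comes with each control period).
- vision.grab_frame(name): name is "scene" or "top" or "wrist"; returns (picture, depth): 400x640x3 uint8, blue, green, red; 400x640 float32, m along the optical axis (not along the pixel's ray), 0 where there is no reading.
- vision.camera_model(name): a dict with "vertical_fov" (degrees; the focal length in pixels is half the picture's height over the tangent of half this angle, whatever the lens; pixels are square), "cx", "cy" (the principal point, pixels), "world_from_camera" (4x4, takes a point from camera to world coordinates). Camera axes: x right, y down, z forward; pixel columns grow to the right and rows downward; lengths in m; the calibration is good to about 2 mm. The wrist camera is an equidistant fisheye: a pixel r from the principal point sees the ray r / f radians off the axis. A picture is of the moment at which its call begins: read the wrist's pose just before it. camera_model takes no time and is no camera call; for the wrist camera it gives the pose at the moment of the call.
- robot.hand_in(): hands the job in, once; it reports no verdict.
Trained networks look in the newest picture that a camera, given by its name, has taken for a name from the list of things; names that differ only in an ending like _2 or _b are one class to them, and where a whole thing is asked for, a point or a joint stands for the part that bears it (a point fixed in the world has none). Each returns a list of dicts, best first, with "confidence" (0 to 1); they miss things now and then, are a little off and sometimes report something else, mostly with a low value. They report only what shows in the picture. A call takes as long as a camera call.
- nets.search_frame(name, camera): "position" ([column, row] in pixels, amid what is visible of it).
- nets.masks_of(name, camera): "mask" (400x640 bool, what is visible of it) and "position" ([column, row] in pixels, amid what is visible of it).
The state is a dict: "time_s": time; "joints": joint angles; "qd": joint speeds; "joint_efforts": joint torques, N m; "eef_pos": TCP position; "tool_rot": TCP orientation; "ft_force": force on the tool from outside, world axes, zero at the start; "torque": the same for the moment, N m; "grip_width": finger opening in m.
Only numpy, scipy, OpenCV 4.12 (cv2) and the standard library are available. Lean on these libraries where they do the work, as an engineer would, in place of code of your own. Each camera call takes 0.05 s, during which the arm holds its last target.

TASK

A customer wants a closer look at the purple amethyst, which must not be touched with the fingers. Take the spring tongs out of their wooden stand, close their tips on the amethyst by squeezing the tongs, and lift it at least 10 cm clear of the counter; finish while still squeezing the tongs and holding the stone up, still, in their tips. Leave the other two stones where they are.

Things in the scene. Friction and masses are not known exactly. Their poses are not given: they have to be found in the camera images.
- tongs: loose steel spring tongs, green silicone tips, black grip panels, 146 mm tall, 0.09 kg, upright in the stand, tips down. Origin: midway between the tips, level with their lower ends when open (closed on the stone they reach 2 mm lower); z up, y the line along which they close. Open, the tips are 60 mm apart inside, 75 mm outside; cupped, 24 mm broad (x), 28 mm tall, lip 3 mm deep at the foot
- tongs_grip (a point): where to squeeze the tongs: midway between the black panels, 98 mm above the tips' lower ends, 48 mm below the top of the tongs; axes as the tongs. The panels are 20 mm broad (x), from z = 74 to 118 mm of the tongs, 41 mm apart outside when open (y). Pressing them 1 mm nearer here brings the tips 3.5 mm nearer
- tongs_left (a joint): angle by which each arm is squeezed in (both alike): 0 open, about 0.09 with the tips on the amethyst (panels about 34 mm apart and nearly parallel), 0.21 shut. A spring holds them open: 3 N on each panel starts closing, 5 N is needed at 0.09; 0.3 of any force beyond that reaches the tips. Let go, they spring open
- stand: fixed wooden holder of the tongs, open at the top, 40 x 94 mm, 55 mm tall, inside 30 x 84 mm, floor 5 mm above the counter, foot 60 x 114 mm; origin at the centre of its underside, z up, y along its long side. The tongs stand in its middle, their y along its y, and lift straight up out of it
- amethyst: the purple polished stone, 38 mm along its x, 50 mm along its y, 22 mm tall, about 0.1 kg; origin at the centre of its underside, z up. One of three stones in a row on the cork mat (3 mm thick); which place is which varies
- agate: the orange and white striped stone on the mat, 38 x 54 x 26 mm, same axes; leave alone
- jasper: the brick-red stone on the mat, 36 x 38 x 18 mm, same axes; leave alone
- mat: fixed cork mat under the stones, 120 x 230 x 3 mm; origin at the centre of its underside

How it is judged:
By the outcome, as a careful person would: the job done as asked, in the order asked, and still so for the second after the job is handed in, while the arm keeps its last pose, push and grip.
It also fails if it takes over 48 s, if anything falls off the work surface, if the arm or the gripper's body presses on something with over 40 N, if the wrist force passes 120 N, or if a joint passes its speed limit or range.

## Working session

There is one attempt and no reset: what is moved stays moved. The work goes in short steps, Python scripts to look and compute and a tool call to move; the robot and the scene stay as the last step left them, time stands still between calls to the robot, and variables do not carry over. Pictures are saved under pics/ and viewed, and the job is handed in when it is done.

Besides the shell and the picture viewer there is one more tool, called as name([rows], argument=value, ...), one row to a line, values as JSON. send_rows: Moves the arm, as the interface text tells. Its arguments: {"type":"object","properties":{"targets":{"type":"array","items":{"type":"array","items":{"type":"number"}}},"force":{"type":"number"}},"required":["targets"]}

```bash
mkdir -p pics; ls; python3 - <<'E'
from plant import robot, vision, nets
import cv2,numpy as np
for n in ("scene","top"):
    p,d=vision.grab_frame(n); cv2.imwrite(f"pics/{n}0.png",p); m=vision.camera_model(n); print(n,m)
    np.save(f"{n}_d.npy",d)
    for t in ("tongs","stand","amethyst","agate","jasper"):
        r=nets.search_frame(t,n); print(t,[(np.round(x["position"]),round(x["confidence"],2)) for x in r[:3]])
s=robot.state();print(s, robot.hold_point_z)
E
```

```text
pics
scene {'vertical_fov': 57.046108171401706, 'cx': 325.6444583046381, 'cy': 196.60613068355815, 'world_from_camera': array([[ 0.46268146,  0.62460392, -0.62912304,  0.98394383],
       [ 0.88629431, -0.34207343,  0.31219893, -0.51151857],
       [-0.02020561, -0.70203683, -0.71185394,  0.71752918],
       [ 0.        ,  0.        ,  0.        ,  1.        ]])}
tongs []
stand [(array([305., 203.]), 0.72), (array([324., 244.]), 0.61)]
amethyst [(array([311., 255.]), 0.67)]
agate [(array([336., 231.]), 0.62), (array([299., 180.]), 0.26)]
jasper []
top {'vertical_fov': 56.895645969190014, 'cx': 316.8537726862169, 'cy': 198.5001109513149, 'world_from_camera': array([[ 1.04463757e-01, -9.71561224e-01,  2.12499672e-01,
         2.60632750e-01],
       [-9.94528608e-01, -1.01962250e-01,  2.27276910e-02,
        -2.37123488e-01],
       [-4.14398694e-04, -2.13711223e-01, -9.76896792e-01,
         9.27586393e-01],
       [ 0.00000000e+00,  0.00000000e+00,  0.00000000e+00,
         1.00000000e+00]])}
tongs [(array([332., 235.]), 0.74)]
stand [(array([330., 239.]), 0.85)]
amethyst [(array([35
[... 228 characters left out ...]
.06729404, -0.07121504]), 'qd': array([ 0.00091414, -0.00012728,  0.00075074,  0.00028415,  0.00047923,
        0.0004139 , -0.00123309]), 'joint_efforts': array([-1.54152585e-04, -5.70637035e+01,  9.89615768e-01, -2.51814294e+01,
       -5.62194537e-02,  1.11336724e-02,  2.38225448e-05]), 'eef_pos': array([ 0.15435898, -0.63139998,  0.23872449]), 'tool_rot': array([[ 2.37508082e-01, -3.32595986e-05,  9.71385562e-01],
       [-9.71385562e-01, -2.74864619e-05,  2.37508081e-01],
       [ 1.88005288e-05, -9.99999999e-01, -3.88361507e-05]]), 'ft_force': array([-1.00857937, -0.1486226 ,  1.06947217]), 'torque': array([0.03639773, 0.02316805, 0.01065187]), 'grip_width': 0.08788252854612576} 0.0187
```

View pics/scene0.png

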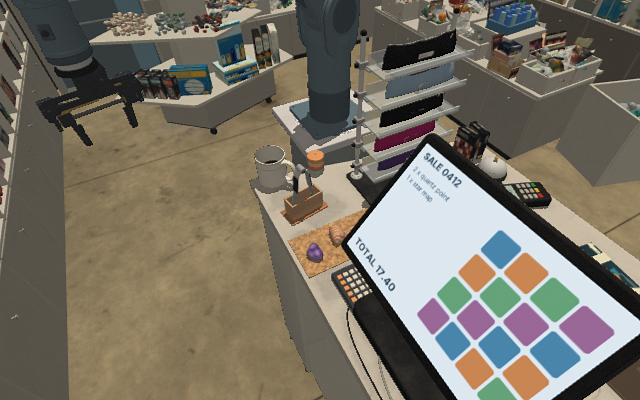

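View pics/top0.png

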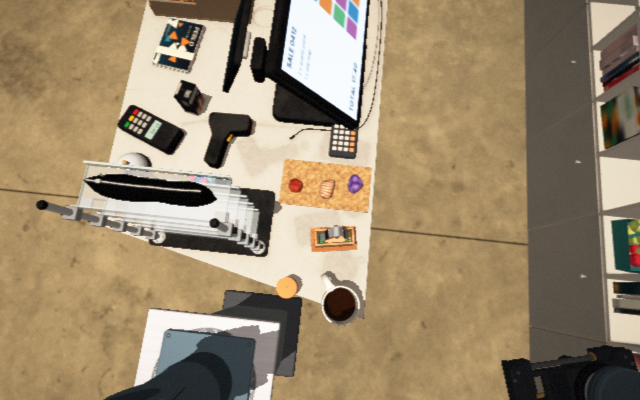

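```bash
cat > h.py <<'E'
from plant import robot, vision, nets
import cv2,numpy as np
def deproj(m,d):
    f=200/np.tan(np.radians(m["vertical_fov"])/2)
    v,u=np.mgrid[0:400,0:640]
    P=np.stack([(u-m["cx"])/f*d,(v-m["cy"])/f*d,d],-1)
    T=m["world_from_camera"]; W=P@T[:3,:3].T+T[:3,3]; W[d==0]=np.nan
    return W
def proj(m,X):
    f=200/np.tan(np.radians(m["vertical_fov"])/2)
    T=np.linalg.inv(m["world_from_camera"]);p=T[:3,:3]@X+T[:3,3]
    return np.array([m["cx"]+f*p[0]/p[2],m["cy"]+f*p[1]/p[2]])
E
python3 - <<'E'
from h import *
W={}
for n in ("top","scene"):
    m=vision.camera_model(n);W[n]=deproj(m,np.load(f"{n}_d.npy"))
    p,d=vision.grab_frame(n)
    for t in ("tongs","stand","mat","amethyst","agate","jasper"):
        r=nets.masks_of(t,n)
        for x in r[:2]:
            k=x["mask"]; q=W[n][k]; q=q[~np.isnan(q[:,0])]
            if len(q)==0: continue
            print(n,t,round(x["confidence"],2),np.round(x["position"]),k.sum(),"lo",np.round(np.percentile(q,3,0),3),"hi",np.round(np.percentile(q,97,0),3),"med",np.round(np.median(q,0),3))
            a=q[:,:2].astype(np.float32); print("   rect",cv2.minAreaRect(a))
w=W["top"]
# height map coarse
g={}
for q in np.concatenate([W["top"].reshape(-1,3),W["scene"].reshape(-1,3)]):
    if np.isnan(q[0]) or not(.2<q[0]<1.1 and -.6<q[1]<.5): continue
    k=(int(q[0]//.04),int((q[1]+.6)//.04)); g[k]=max(g.get(k,-9),q[2])
print("cols y from",[round(-.58+.04*j,2) for j in range(27)])
for i in range(5,27): print(round(i*.04+.02,2)," ".join("%4d"%(100*g[(i,j)]) if (i,j) in g else "   ." for j in range(27)))
for n in ("top","scene"):
    p,d=vision.grab_frame(n)
    c=(333,215) if n=="top" else (310,220)
    k=p[c[1]-60:c[1]+60,c[0]-80:c[0]+80]; cv2.imwrite(f"pics/{n}z.png",cv2.resize(k,None,fx=5,fy=5,interpolation=cv2.INTER_CUBIC))
E
```

```text
top tongs 0.59 [334. 234.] 296 lo [ 0.352 -0.297  0.004] hi [ 0.376 -0.231  0.15 ] med [ 0.363 -0.261  0.125]
   rect ((0.3701668679714203, -0.2628379464149475), (0.038674309849739075, 0.07246464490890503), 15.648859977722168)
top stand 0.62 [333. 246.] 801 lo [ 0.333 -0.32   0.   ] hi [ 0.392 -0.212  0.056] med [ 0.355 -0.267  0.005]
   rect ((0.3641497492790222, -0.2652212381362915), (0.059933967888355255, 0.11582633852958679), 9.009528160095215)
top mat 0.68 [322. 183.] 3326 lo [ 0.443 -0.341 -0.001] hi [ 0.556 -0.123  0.005] med [ 0.499 -0.227  0.002]
   rect ((0.500248372554779, -0.2317396104335785), (0.12137345224618912, 0.23131194710731506), 0.1742168515920639)
top amethyst 0.6 [321. 184.] 3285 lo [ 0.443 -0.341 -0.001] hi [ 0.555 -0.124  0.005] med [ 0.499 -0.228  0.002]
   rect ((0.5004560351371765, -0.2322942018508911), (0.22994638979434967, 0.12102619558572769), 89.93282318115234)
top amethyst 0.53 [352. 183.] 188 lo [ 0.487 -0.321  0.012] hi [ 0.526 -0.292  0.025] med [ 0.506 -0.305  0.02 ]
   rect ((0.5071291923522949, -0.3053707480430603), (0.034726835787296295, 0.04003
[... 4195 characters left out ...]
.
0.9  -90  -91  -90  -91    .    .    0   16   21   26   31   35   34    .    0   17    9    0    1    1    1    1    0    0    .    .    .
0.94  -91  -91  -91  -91    .    .    0   16   21   26   31   35   34    .    0    9    9    9    8    8    6    6    6    0    .    .    .
0.98  -90  -90  -91  -91    .    .    0    0   21   26   31   34    .    .    0    3    .    .    .    3    3    4    0    0    .    .    .
1.02  -90  -90  -91  -91    .    .    0    0    .    .    .    .    .    .    0   10    .    .    .    .    .    .    .    0    .    .    .
1.06  -90  -90  -91  -91    .    .    1    0    .    .    .    .    .    .    .    5    .    .    .    .    .    .    .    .    .    .    .
```

```bash
ls pics
```

```text
scene0.png
scenez.png
top0.png
topz.png
```

View pics/topz.png

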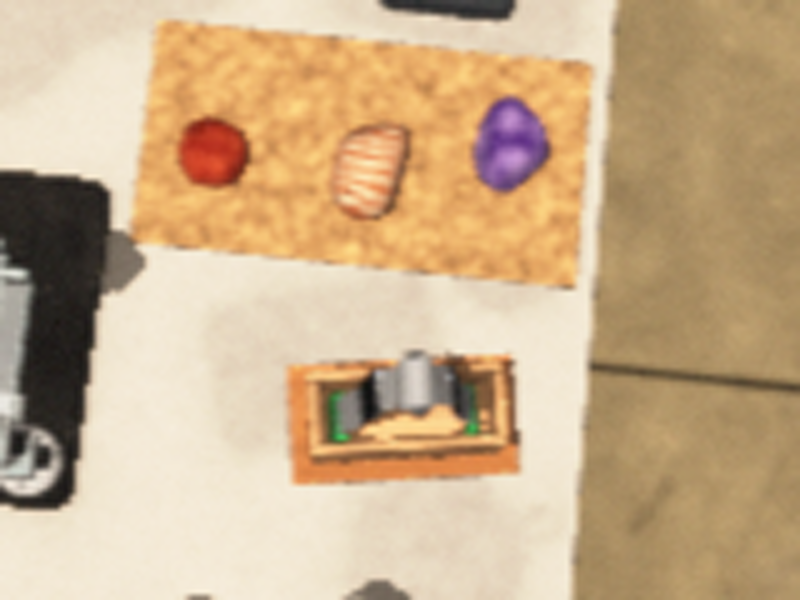

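View pics/scenez.png

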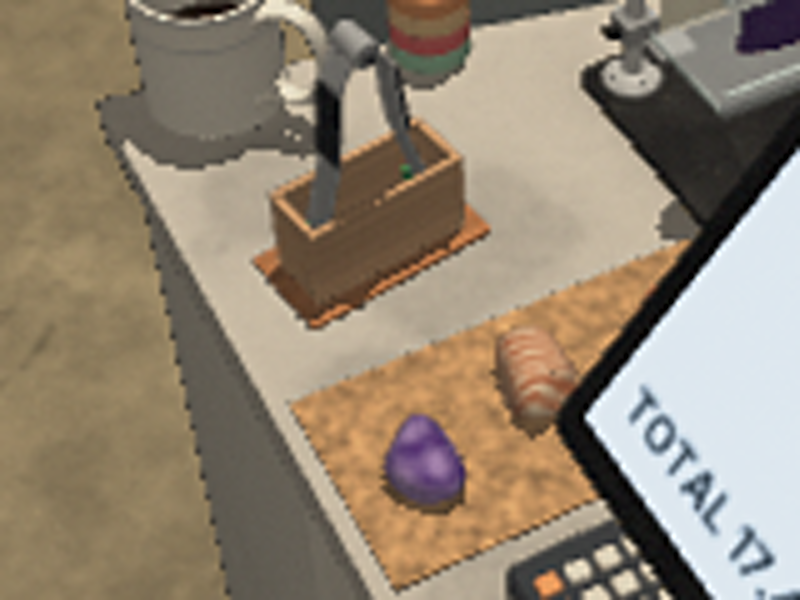

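```bash
python3 - <<'E'
from h import *
s=robot.state(); m=vision.camera_model("wrist"); print(m)
T=m["world_from_camera"]; R=s["tool_rot"]; print("cam pos in tool",R.T@(T[:3,3]-s["eef_pos"]),"\n",R.T@T[:3,:3])
# fine monitor edge & tall things near: points z>.12
W=[]
for n in("top","scene"):
    mm=vision.camera_model(n); W.append(deproj(mm,np.load(f"{n}_d.npy")).reshape(-1,3))
W=np.concatenate(W)
for z0 in (.05,.1,.14,.18,.22,.26,.3,.34):
    k=(W[:,0]>.5)&(W[:,0]<.9)&(W[:,1]<-.1)&(W[:,1]>-.45)&(W[:,2]>z0)&(W[:,2]<z0+.04)
    q=W[k]; 
    if len(q): print("monitor z",z0,"xmin",q[:,0].min(),"ymin",q[:,1].min(), np.percentile(q[:,0],1))
k=(W[:,0]>.2)&(W[:,0]<.5)&(W[:,1]<-.0)&(W[:,1]>-.2)&(W[:,2]>.15); q=W[k]; print("rack xmin,ymin",q.min(0),q.max(0))
for z0 in (.15,.2,.25,.3,.35,.4):
    b=q[(q[:,2]>z0)&(q[:,2]<z0+.05)]; print(z0,b.min(0) if len(b) else None)
E
```

```text
{'vertical_fov': 65.70646984690485, 'cx': 317.8414965682726, 'cy': 196.93497163243407, 'world_from_camera': array([[ 2.37731380e-01, -9.21424828e-01, -3.07343581e-01,
         2.33921784e-01],
       [-9.71330692e-01, -2.25742301e-01, -7.45459679e-02,
        -6.11868784e-01],
       [-6.91941299e-04,  3.16254169e-01, -9.48674244e-01,
         3.84771607e-01],
       [ 0.00000000e+00,  0.00000000e+00,  0.00000000e+00,
         1.00000000e+00]])}
cam pos in tool [-8.81528758e-05 -1.46050233e-01  8.19380034e-02] 
 [[ 9.99999695e-01  4.80732413e-04 -6.16254191e-04]
 [ 7.36647454e-04 -3.16214728e-01  9.48687358e-01]
 [ 2.61196111e-04 -9.48687522e-01 -3.16214986e-01]]
monitor z 0.1 xmin 0.6047154888270512 ymin -0.2902075019323971 0.6047448840766496
monitor z 0.14 xmin 0.5991880980821154 ymin -0.2983453388971259 0.6013120501191876
monitor z 0.18 xmin 0.5990025467354646 ymin -0.27217598446867397 0.6014740572149337
monitor z 0.22 xmin 0.5986793773715321 ymin -0.23835986196788106 0.6014076607104034
monitor z 0.26 xmin 0.5989780123576978 ymin -0.2056655134003299 0.6009527181683919
monitor z 0.3 xmin 0.5990079610877137 ymin -0.17125939567059656 0.6012542189123674
monitor z 0.34 xmin 0.6021479873354159 ymin -0.13715096503801766 0.6070122748469835
rack xmin,ymin [ 0.31159753 -0.10387048  0.15022033] [ 4.12286400e-01 -1.10024533e-05  4.17129227e-01]
0.15 [ 0.31216437 -0.103225    0.15022033]
0.2 [ 0.31159753 -0.10194493  0.20000308]
0.25 [ 0.31204251 -0.10387048  0.25062173]
0.3 [ 0.31218756 -0.10342046  0.30005258]
0.35 [ 0.31492213 -0.09434524  0.35001145]
0.4 [ 0.3168733  -0.09269337  0.40004901]
```

send_rows([
  [-1,-22,-8,31,0,-0.14,0],
  [-1,-44,-15,61,0,-0.28,0],
  [-1,-65,-23,92,0,-0.42,0],
  [-1,-87,-30,123,0,-0.56,0],
  [-1,-109,-38,153,0,-0.7,0],
  [-1,-130,-45,184,0,-0.84,0],
  [-1,-152,-53,215,0,-0.98,0],
  [-1,-174,-60,245,0,-1.12,0],
  [-1,-196,-68,276,0,-1.26,0],
  [-1,-217,-75,307,0,-1.4,0],
  [-1,-239,-83,337,0,-1.54,0],
  [-1,-261,-90,368,0,-1.68,0],
])

```text
time_s: 2.6
eef_pos: [0.4506, -0.2894, 0.3293]
tool_rot: [[0.938, 0.0, -0.347], [0.347, -0.001, 0.938], [0.0, -1.0, -0.001]]
ft_force: [1.2, -0.1, -0.1]
grip_width: 0.0882
```

send_rows([
  [-1,0,0,0,0,-0.14,0],
  [-1,0,0,0,0,-0.28,0],
  [-1,0,0,0,0,-0.42,0],
  [-1,0,0,0,0,-0.56,0],
  [-1,0,0,0,0,-0.7,0],
  [-1,0,0,0,0,-0.84,0],
  [-1,0,0,0,0,-0.98,0],
  [-1,0,0,0,0,-1.12,0],
  [-1,0,0,0,0,-1.22,0],
  [-1,0,0,0,0,-1.22,0],
])

```text
time_s: 3.6
eef_pos: [0.4497, -0.2906, 0.3287]
tool_rot: [[0.001, -0.0, -1.0], [1.0, 0.0, 0.001], [0.0, -1.0, 0.0]]
ft_force: [0.2, 0.1, -0.5]
grip_width: 0.0881
```

```bash
python3 - <<'E'
from h import *
s=robot.state(); m=vision.camera_model("wrist"); 
p,d=vision.grab_frame("wrist"); cv2.imwrite("pics/w1.png",p); np.savez("w1.npz",d=d,p=p,T=m["world_from_camera"])
print(s["joints"],s["eef_pos"],s["tool_rot"],m["world_from_camera"])
for t in ("tongs","tongs_grip","stand","amethyst"):
    for x in nets.masks_of(t,"wrist")[:2]:
        print(t,x["confidence"],x["position"],x["mask"].sum())
        np.save(f"m1_{t}_{x['confidence']:.2f}.npy",x["mask"])
E
```

```text
[ 1.06275419  0.33260825 -0.71944464  1.70293105  0.23342023  1.19400331
  1.85336486] [ 0.44972961 -0.29060245  0.32869388] [[ 1.29288460e-03 -1.73497243e-05 -9.99999164e-01]
 [ 9.99999160e-01  9.34381500e-05  1.29288297e-03]
 [ 9.34156407e-05 -9.99999995e-01  1.74705144e-05]] [[ 1.07634633e-03  9.49089314e-01  3.15005262e-01  3.67107015e-01]
 [ 9.99999254e-01 -1.20357050e-03  2.09362757e-04 -2.90521173e-01]
 [ 5.77834996e-04  3.15004802e-01 -9.49089901e-01  4.74767353e-01]
 [ 0.00000000e+00  0.00000000e+00  0.00000000e+00  1.00000000e+00]]
tongs 0.81 [336.8, 95.3] 849
tongs_grip 0.84 [331.6, 96.5] 842
stand 0.56 [327.7, 87.5] 2085
stand 0.42 [334.8, 93.0] 894
amethyst 0.94 [307.0, 186.5] 505
```

View pics/w1.png

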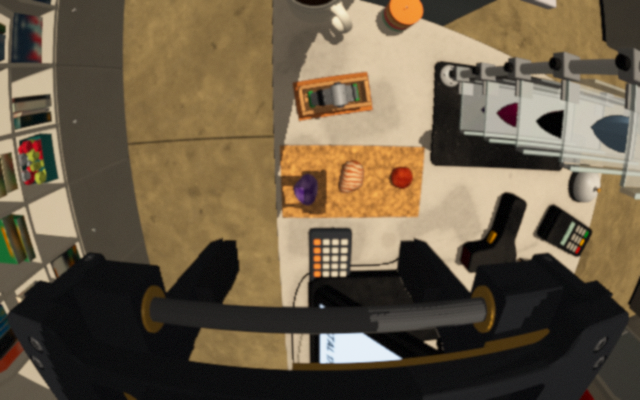

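```bash
cat >> h.py <<'E'
def wdeproj(m,d,T=None):
    f=200/np.tan(np.radians(m["vertical_fov"])/2)
    v,u=np.mgrid[0:400,0:640]; x=u-m["cx"];y=v-m["cy"];r=np.hypot(x,y)+1e-9;t=np.tan(np.minimum(r/f,1.5))
    P=np.stack([x/r*t*d,y/r*t*d,d],-1); T=m["world_from_camera"] if T is None else T
    W=P@T[:3,:3].T+T[:3,3]; W[d==0]=np.nan
    return W
E
cat > meas.py <<'E'
from h import *
import sys
def ana(W,lbl):
    W=W.reshape(-1,3); W=W[~np.isnan(W[:,0])]
    near=lambda c,r:W[(abs(W[:,0]-c[0])<r)&(abs(W[:,1]-c[1])<r)]
    A=near((.364,-.265),.085)
    q=A[(A[:,2]>.045)&(A[:,2]<.065)]; 
    def rect(q,n):
        r=cv2.minAreaRect(q[:,:2].astype(np.float32)); print(lbl,n,len(q),np.round(r[0],4),np.round(r[1],4),round(r[2],1),"z",np.round(np.percentile(q[:,2],[2,50,98]),4))
    rect(q,"rim"); 
    q=A[(A[:,2]>.003)&(A[:,2]<.04)]; rect(q,"foot")
    q=A[A[:,2]>.075];rect(q,"tongs>75"); q2=A[A[:,2]>.135]; rect(q2,"top")
    c=q[:,:2].mean(0);e=np.linalg.eigh(np.cov((q[:,:2]-c).T)); v=e[1][:,1]; print("   pca",c,np.degrees(np.arctan2(v[1],v[0]))%180, "zmax",q[:,2].max())
    B=near((.508,-.308),.035); q=B[B[:,2]>.007]; rect(q,"stone")
    c=q[:,:2].mean(0);e=np.linalg.eigh(np.cov((q[:,:2]-c).T)); v=e[1][:,1]; print("   pca",c,np.degrees(np.arctan2(v[1],v[0]))%180,np.sqrt(e[0]),"zmax",q[:,2].max())
    B=near((.5,-.23),.1); b=B[(B[:,2]<.006)&(B[:,2]>-.01)]; print("   mat z",np.median(b[:,2]))
E
python3 - <<'E'
from meas import *
z=np.load("w1.npz"); ana(wdeproj(vision.camera_model("wrist"),z["d"],z["T"]),"wrist")
for n in("top","scene"): ana(deproj(vision.camera_model(n),np.load(f"{n}_d.npy")),n)
p=z["p"]; cv2.imwrite("pics/w1z.png",cv2.resize(p[60:220,260:430],None,fx=4,fy=3.7,interpolation=cv2.INTER_CUBIC)[:600])
E
```

```text
wrist rim 802 [ 0.3632 -0.2686] [0.0409 0.0948] 8.8 z [0.0465 0.0548 0.0614]
wrist foot 1630 [ 0.366  -0.2658] [0.1667 0.168 ] 0.9 z [0.0031 0.0044 0.0364]
wrist tongs>75 51673 [ 0.3991 -0.2729] [0.1541 0.0998] 90.0 z [0.3348 0.4175 0.4362]
wrist top 51419 [ 0.3991 -0.2729] [0.1541 0.0998] 90.0 z [0.339  0.4176 0.4362]
   pca [ 0.4261477  -0.27437438] 91.69214501885719 zmax 0.44008354936357297
wrist stone 563 [ 0.5079 -0.3104] [0.0343 0.0495] 89.9 z [0.0109 0.0205 0.0251]
   pca [ 0.50572656 -0.3087227 ] 175.67147350348645 [0.00892826 0.01237545] zmax 0.025815555317040162
   mat z 0.002091981694994083
top rim 239 [ 0.3643 -0.2661] [0.0403 0.094 ] 8.9 z [0.0463 0.0538 0.0636]
top foot 585 [ 0.366  -0.2637] [0.1649 0.1658] 90.0 z [0.003  0.0046 0.038 ]
top tongs>75 198 [ 0.3643 -0.2659] [0.0271 0.0448] 13.1 z [0.0883 0.1373 0.1506]
top top 111 [ 0.3645 -0.2665] [0.0271 0.0225] 13.4 z [0.1358 0.1468 0.1514]
   pca [ 0.36328556 -0.26409826] 98.29771171670414 zmax 0.1526084057365198
top stone 212 [ 0.5081 -0.3062] [0.0376 0.0469] 64.8 z [0.009  0.02   0.0252]
   pca [ 0.50720397 -0.30567196] 177.11744157230126 [0.00907243 0.01239125] zmax 0.026507139187360473
   mat z 0.0012314885557185296
scene rim 331 [ 0.3648 -0.2692] [0.0425 0.0959] 8.4 z [0.0454 0.053  0.0625]
scene foot 766 [ 0.3645 -0.2644] [0.1663 0.1696] 89.6 z [0.0031 0.0127 0.0391]
scene tongs>75 261 [ 0.3653 -0.269 ] [0.0248 0.0451] 5.2 z [0.0777 0.1201 0.151 ]
scene top 81 [ 0.3657 -0.2715] [0.0249 0.0177] 12.6 z [0.1359 0.1463 0.1515]
   pca [ 0.36743039 -0.27261694] 96.21962732004202 zmax 0.15166011563903403
scene stone 210 [ 0.5192 -0.3132] [0.0367 0.057 ] 77.0 z [0.0093 0.0208 0.0256]
   pca [ 0.51486247 -0.31216474] 169.0021094644552 [0.00903367 0.01124765] zmax 0.026650677810835965
   mat z 0.0021199054537670015
```

View pics/w1z.png

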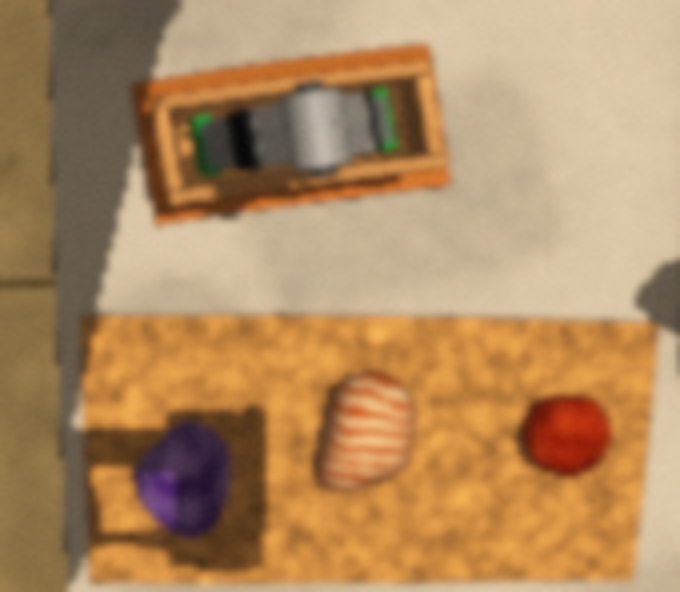

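send_rows([
  [-1,5,26,17,0,-0.03,0],
  [-1,9,52,34,0,-0.06,0],
  [-1,14,77,52,0,-0.09,0],
  [-1,18,103,69,0,-0.12,0],
  [-1,22.5,129,86,0,-0.154,0],
  [-1,22.5,129,86,0,-0.154,0],
  [-1,22.5,129,86,0,-0.154,0],
])

```text
time_s: 4.55
eef_pos: [0.3646, -0.268, 0.2004]
tool_rot: [[-0.15, 0.001, -0.989], [0.989, -0.0, -0.15], [-0.0, -1.0, -0.001]]
ft_force: [-0.0, -0.2, 0.7]
grip_width: 0.0881
```

```bash
python3 - <<'E'
from meas import *
s=robot.state(); m=vision.camera_model("wrist"); 
p,d=vision.grab_frame("wrist"); cv2.imwrite("pics/w2.png",p); np.savez("w2.npz",d=d,p=p,T=m["world_from_camera"])
print(s["joints"],s["eef_pos"],s["ft_force"])
W=wdeproj(m,d); np.save("W2.npy",W)
R=s["tool_rot"]; L=(W-s["eef_pos"])@R  # in tool frame
k=(W[...,2]>.06)&(W[...,2]<.16)&(abs(W[...,0]-.364)<.03)&(abs(W[...,1]+.268)<.04)
q=W[k]; l=L[k]
for a,b in((.06,.075),(.075,.09),(.09,.105),(.105,.12),(.12,.135),(.135,.15),(.145,.16)):
    j=(q[:,2]>a)&(q[:,2]<=b)
    if j.sum(): print(a,j.sum(),"tool x",np.round(np.percentile(l[j,0],[1,99]),4),"tool z",np.round(np.percentile(l[j,2],[1,99]),4))
E
```

```text
[ 1.14910258  0.33968044 -0.72298984  2.04488195  0.29526468  0.85896823
  1.98073751] [ 0.36464542 -0.26804079  0.20039303] [-0.00285522 -0.18433643  0.74478499]
0.06 84 tool x [-0.0267  0.0263] tool z [-0.0078  0.0108]
0.075 54 tool x [-0.0227  0.0225] tool z [-0.0064  0.0122]
0.09 60 tool x [-0.022   0.0219] tool z [-0.007   0.0119]
0.105 93 tool x [-0.0201  0.0196] tool z [-0.0065  0.0119]
0.12 396 tool x [-0.0187  0.0178] tool z [-0.0074  0.0113]
0.135 845 tool x [-0.0121  0.0109] tool z [-0.0107  0.0154]
0.145 676 tool x [-0.0074  0.0066] tool z [-0.0102  0.0145]
```

View pics/w2.png

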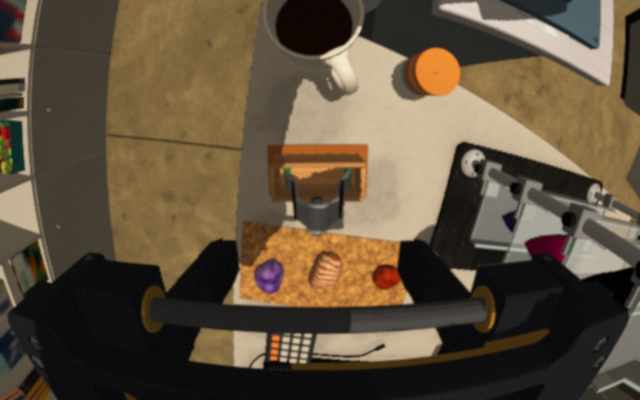

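send_rows([
  [-1,0,25,2,0,0,0],
  [-1,0,50,2,0,0,0],
  [-1,0,75,2,0,0,0],
  [-1,0,90,2,0,0,0],
  [-1,0,98,2,0,0,0],
  [-1,0,104,2,0,0,0],
  [-1,0,108,2,0,0,0],
  [-1,0,109,2,0,0,0],
  [-1,0,109,2,0,0,0],
])

```text
time_s: 5.5
eef_pos: [0.3623, -0.2683, 0.0911]
tool_rot: [[-0.151, 0.001, -0.988], [0.988, -0.001, -0.151], [-0.001, -1.0, -0.0]]
ft_force: [0.4, -0.1, 0.4]
grip_width: 0.0884
```

```bash
python3 - <<'E'
from meas import *
s=robot.state(); print(s["joints"],s["eef_pos"],s["ft_force"])
for n in ("wrist","scene"):
    p,d=vision.grab_frame(n)
    if n=="scene": p=cv2.resize(p[120:260,220:400],None,fx=4,fy=4,interpolation=cv2.INTER_CUBIC)
    cv2.imwrite(f"pics/{n}3.png",p)
E
```

```text
[ 1.02666814  0.5233976  -0.59427484  2.12553314  0.49614284  0.62900719
  1.80765761] [ 0.36227361 -0.26834899  0.09111476] [ 0.37063701 -0.08829353  0.35890479]
```

View pics/wrist3.png

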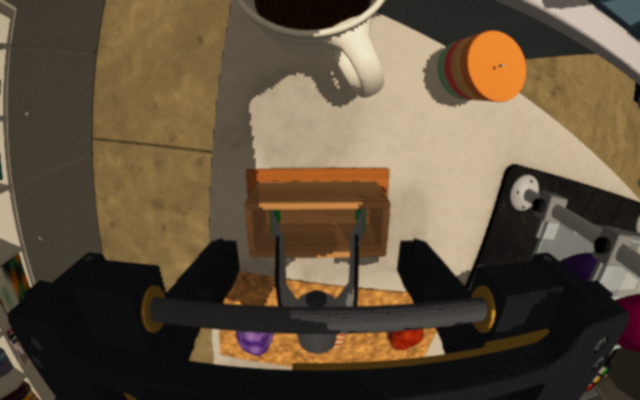

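View pics/scene3.png

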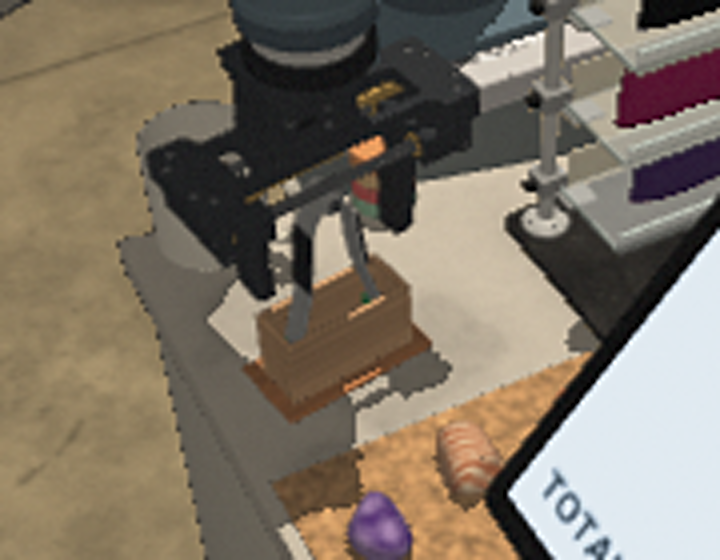

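send_rows([
  [0.045,0,0,0,0,0,0],
  [0.045,0,0,0,0,0,0],
  [0.045,0,0,0,0,0,0],
  [0.045,0,0,0,0,0,0],
  [0.045,0,0,0,0,0,0],
  [0.045,0,0,0,0,0,0],
  [0.09,0,0,0,0,0,0],
  [0.13,0,0,0,0,0,0],
  [0.13,0,0,0,0,0,0],
  [0.13,0,0,0,0,0,0],
], force=12)

```text
time_s: 6.6
eef_pos: [0.362, -0.268, 0.0908]
tool_rot: [[-0.152, 0.0, -0.988], [0.988, 0.0, -0.152], [0.0, -1.0, -0.0]]
ft_force: [0.1, 1.7, 3.7]
grip_width: 0.0384
```

```bash
python3 - <<'E'
from meas import *
s=robot.state(); print(s["eef_pos"],s["ft_force"],s["torque"],s["grip_width"])
n="wrist"
p,d=vision.grab_frame(n)
cv2.imwrite(f"pics/{n}4.png",cv2.resize(p[150:380,180:460],None,fx=2.6,fy=2.6,interpolation=cv2.INTER_CUBIC))
E
```

```text
[ 0.36202808 -0.26796748  0.0908256 ] [0.05026364 1.68578202 3.70006957] [ 0.52270349 -0.05541544 -0.00820928] 0.038404030922234884
```

View pics/wrist4.png

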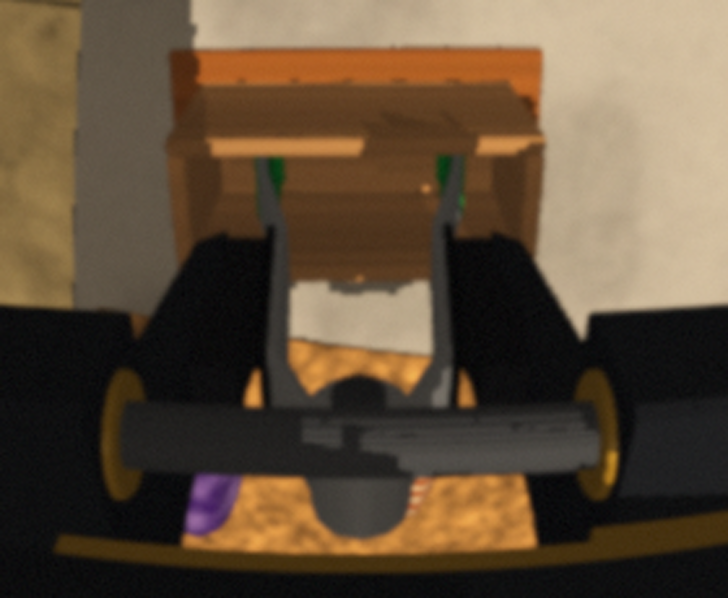

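send_rows([
  [0.13,0,-2,0,0,0,0],
  [0.13,0,-8,0,0,0,0],
  [0.13,0,-16,0,0,0,0],
  [0.13,0,-26,0,0,0,0],
  [0.13,0,-36,0,0,0,0],
  [0.13,0,-46,0,0,0,0],
  [0.13,0,-56,0,0,0,0],
  [0.13,0,-64,0,0,0,0],
  [0.13,0,-72,0,0,0,0],
  [0.13,0,-78,0,0,0,0],
  [0.13,0,-80,0,0,0,0],
  [0.13,0,-80,0,0,0,0],
])

```text
time_s: 7.85
eef_pos: [0.3619, -0.2682, 0.1709]
tool_rot: [[-0.152, 0.0, -0.988], [0.988, -0.0, -0.152], [-0.0, -1.0, -0.0]]
ft_force: [-0.2, -0.7, -1.7]
grip_width: 0.0382
```

```bash
python3 - <<'E'
from meas import *
s=robot.state(); print(s["eef_pos"],s["ft_force"],s["torque"],s["grip_width"])
for n in ("wrist","scene"):
    p,d=vision.grab_frame(n); m=vision.camera_model(n)
    W=(wdeproj if n=="wrist" else deproj)(m,d)
    r=nets.masks_of("tongs",n)[:1]
    for x in r:
        L=(W[x["mask"]]-s["eef_pos"])@s["tool_rot"]; print(n,x["confidence"],"tool lo/hi",np.nanpercentile(L,[1,50,99],axis=0).round(4))
        k=x["mask"]; hsv=cv2.cvtColor(p,cv2.COLOR_BGR2HSV); g=cv2.inRange(hsv,(45,90,20),(85,255,255))>0
        g&=(abs(W[...,0]-.364)<.06)&(abs(W[...,1]+.268)<.07)
        q=W[g];q=(q-s["eef_pos"])@s["tool_rot"]; print("green",len(q),np.nanpercentile(q,[1,50,99],axis=0).round(4) if len(q) else "")
    if n=="scene": p=cv2.resize(p[100:260,220:400],None,fx=3.6,fy=3.6,interpolation=cv2.INTER_CUBIC)
    cv2.imwrite(f"pics/{n}5.png",p)
E
```

```text
[ 0.36194619 -0.2681807   0.17088403] [-0.19164049 -0.67170304 -1.73246667] [ 0.0272306  -0.09614894 -0.03140704] 0.03819331678082592
wrist 0.65 tool lo/hi [[-0.0292 -0.0609 -0.1549]
 [ 0.001  -0.0311  0.0064]
 [ 0.0327  0.1711  0.0125]]
green 455 [[-0.0283  0.0566 -0.0159]
 [ 0.023   0.0741  0.0077]
 [ 0.0307  0.1557  0.0115]]
scene 0.6 tool lo/hi [[-0.0299 -0.0724 -0.0273]
 [ 0.0136  0.0298 -0.0053]
 [ 0.2051  0.3248  0.3672]]
green 102 [[-0.0302  0.0576 -0.0147]
 [-0.024   0.0709 -0.006 ]
 [ 0.0278  0.0838  0.0085]]
```

View pics/wrist5.png

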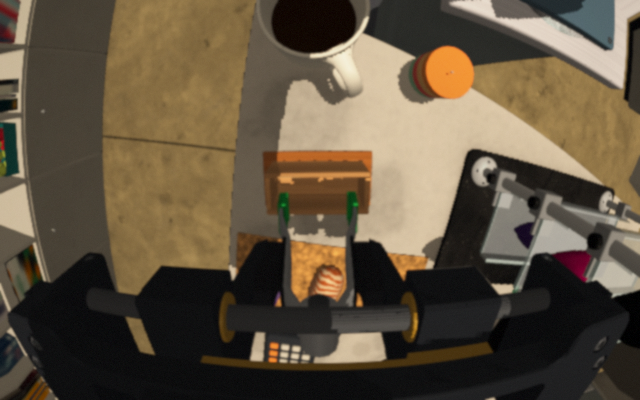

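View pics/scene5.png

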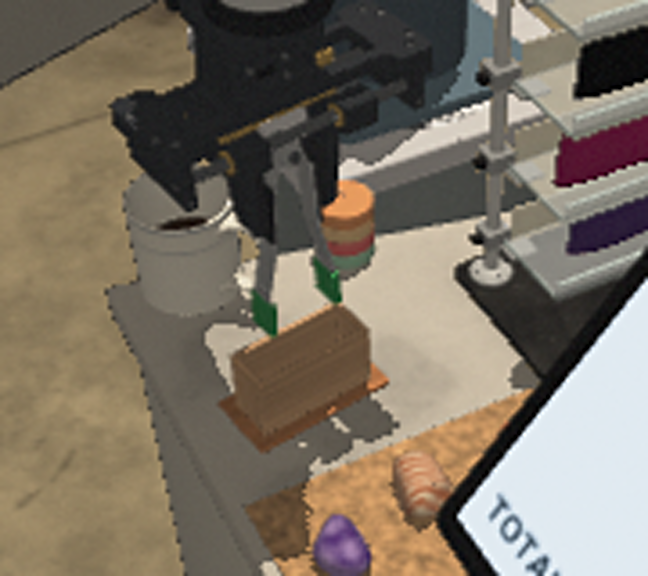

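```bash
python3 - <<'E'
from meas import *
def st(W,lbl,k=None):
    q=W.reshape(-1,3); q=q[~np.isnan(q[:,0])]; q=q[(abs(q[:,0]-.508)<.036)&(abs(q[:,1]+.309)<.03)&(q[:,2]>.006)&(q[:,2]<.03)]
    for ang in range(-15,16,5):
        a=np.radians(ang); u=q[:,:2]@np.array([[np.cos(a),-np.sin(a)],[np.sin(a),np.cos(a)]])
        lo,hi=np.percentile(u,1,0),np.percentile(u,99,0); c=(lo+hi)/2; cw=np.array([[np.cos(a),-np.sin(a)],[np.sin(a),np.cos(a)]])@c
        print(lbl,ang,"size",np.round((hi-lo)*1e3,1),"centre",cw.round(4))
m=vision.camera_model("wrist")
z=np.load("w1.npz"); st(wdeproj(m,z["d"],z["T"]),"w1")
z=np.load("w2.npz"); st(wdeproj(m,z["d"],z["T"]),"w2")
p,d=vision.grab_frame("top"); st(deproj(vision.camera_model("top"),d),"top")
cv2.imwrite("pics/top6.png",cv2.resize(p[140:260,250:410],None,fx=5,fy=5,interpolation=cv2.INTER_CUBIC))
E
```

```text
w1 -15 size [45.8 35. ] centre [ 0.5063 -0.3093]
w1 -10 size [46.1 34.4] centre [ 0.5065 -0.3096]
w1 -5 size [46.2 34.1] centre [ 0.5067 -0.31  ]
w1 0 size [46.3 34. ] centre [ 0.5069 -0.3103]
w1 5 size [45.9 34.4] centre [ 0.5072 -0.3098]
w1 10 size [45.1 34.7] centre [ 0.5073 -0.3094]
w1 15 size [44.7 35.4] centre [ 0.5074 -0.3091]
w2 -15 size [44.5 34.7] centre [ 0.5058 -0.309 ]
w2 -10 size [45.  34.5] centre [ 0.5058 -0.3092]
w2 -5 size [45.2 34.3] centre [ 0.506  -0.3094]
w2 0 size [45.1 34.2] centre [ 0.5063 -0.3095]
w2 5 size [44.9 34.7] centre [ 0.5065 -0.3093]
w2 10 size [44.6 34.8] centre [ 0.5069 -0.3091]
w2 15 size [43.9 35.3] centre [ 0.507  -0.3087]Traceback (most recent call last):
  File "<stdin>", line 11, in <module>
  File "<stdin>", line 6, in st
    return _quantile_unchecked(
        a, q, axis, out, overwrite_input, method, keepdims, weights)
    return _ureduce(a,
                    func=_quantile_ureduce_func,
    ...<5 lines>...
                    overwrite_input=overwrite_input,
                    method=method)
    r = func(a, **kwargs)
    result = _quantile(arr,
                       quantiles=q,
    ...<2 lines>...
                       out=out,
                       weights=wgt)
    slices_having_nans = np.isnan(arr[-1, ...])
                                  ~~~^^^^^^^^^
IndexError: index -1 is out of bounds for axis 0 with size 0
```

send_rows([
  [0.13,-4,0,-8,0,0.01,0],
  [0.13,-10,0,-22,0,0.03,0],
  [0.13,-17,0,-37,0,0.05,0],
  [0.13,-25,0,-54,0,0.07,0],
  [0.13,-33,0,-71,0,0.095,0],
  [0.13,-41,0,-88,0,0.12,0],
  [0.13,-48,0,-104,0,0.14,0],
  [0.13,-55,0,-119,0,0.16,0],
  [0.13,-60,0,-130,0,0.18,0],
  [0.13,-63.5,0,-137,0,0.187,0],
  [0.13,-63.5,0,-137,0,0.187,0],
  [0.13,-63.5,0,-137,0,0.187,0],
])

```text
time_s: 9.3
eef_pos: [0.5066, -0.31, 0.1704]
tool_rot: [[0.035, -0.001, -0.999], [0.999, 0.0, 0.035], [0.0, -1.0, 0.001]]
ft_force: [-0.2, -0.9, -1.4]
grip_width: 0.0388
```

```bash
cat > chk.py <<'E'
from meas import *
import sys
i=sys.argv[1]
s=robot.state(); print(s["time_s"],s["eef_pos"],s["ft_force"],s["torque"],s["grip_width"],s["joints"])
for n in ("wrist","scene"):
    p,d=vision.grab_frame(n); m=vision.camera_model(n)
    W=(wdeproj if n=="wrist" else deproj)(m,d)
    hsv=cv2.cvtColor(p,cv2.COLOR_BGR2HSV)
    near=(np.abs(W[...,0]-s["eef_pos"][0])<.06)&(np.abs(W[...,1]-s["eef_pos"][1])<.06)
    for nm,a,b in(("green",(45,90,20),(85,255,255)),("purple",(125,60,20),(160,255,255))):
        g=(cv2.inRange(hsv,a,b)>0)&near
        q=W[g];l=(q-s["eef_pos"])@s["tool_rot"]
        if len(q): print(n,nm,len(q),"tool",np.nanpercentile(l,[2,50,98],axis=0).round(4).tolist(),"world z",np.nanpercentile(q[:,2],[2,98]).round(4))
    if n=="scene": p=cv2.resize(p[120:290,220:400],None,fx=3.5,fy=3.5,interpolation=cv2.INTER_CUBIC)
    cv2.imwrite(f"pics/{n}{i}.png",p)
E
python3 chk.py 6
```

```text
9.3 [ 0.50661066 -0.30996703  0.17038884] [-0.19926176 -0.9432916  -1.40122922] [ 0.01812169 -0.17577855 -0.00713594] 0.03876377571374669 [ 0.90291726  0.59700494 -0.59537197  1.7220014   0.39895892  0.94709926
  1.68682859]
wrist green 452 tool [[-0.0286, 0.0565, -0.0108], [-0.0228, 0.0732, 0.0083], [0.0278, 0.0844, 0.0116]] world z [0.086  0.1139]
wrist purple 1177 tool [[-0.0157, 0.1453, -0.0208], [0.0012, 0.1491, 0.0015], [0.0154, 0.1578, 0.0211]] world z [0.0126 0.0251]
scene green 91 tool [[-0.0301, 0.057, -0.0146], [-0.0236, 0.0696, -0.0098], [0.0277, 0.0837, 0.0084]] world z [0.0867 0.1134]
scene purple 179 tool [[-0.0178, 0.1438, -0.0261], [-0.0013, 0.1487, -0.0085], [0.013, 0.1578, 0.0124]] world z [0.0126 0.0265]
```

View pics/wrist6.png

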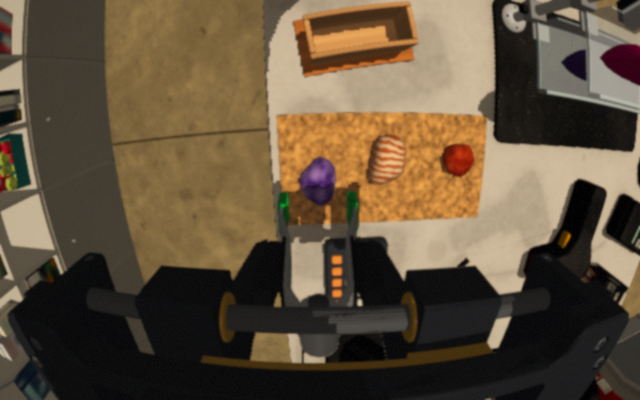

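View pics/scene6.png

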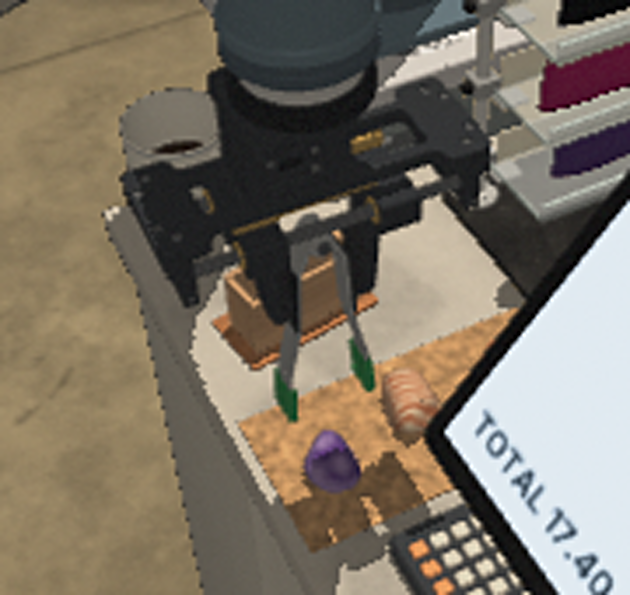

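send_rows([
  [0.13,0,5,0,0,0,0],
  [0.13,0,15,0,0,0,0],
  [0.13,0,25,0,0,0,0],
  [0.13,0,35,0,0,0,0],
  [0.13,0,45,0,0,0,0],
  [0.13,0,55,0,0,0,0],
  [0.13,0,63,0,0,0,0],
  [0.13,0,69,0,0,0,0],
  [0.13,0,74,0,0,0,0],
  [0.13,0,77,0,0,0,0],
  [0.13,0,78,0,0,0,0],
  [0.13,0,78,0,0,0,0],
])

```text
time_s: 10.6
eef_pos: [0.5071, -0.3101, 0.0928]
tool_rot: [[0.035, 0.0, -0.999], [0.999, -0.0, 0.035], [-0.0, -1.0, -0.0]]
ft_force: [-0.3, 0.1, -0.6]
grip_width: 0.0385
```

```bash
python3 chk.py 7
```

```text
10.6 [ 0.50705073 -0.31012937  0.09279637] [-0.27556358  0.13429207 -0.56310113] [ 0.0373211  -0.1695343  -0.00495098] 0.03852925969981878 [ 0.86250547  0.69937628 -0.54047007  1.76310495  0.47414764  0.8117977
  1.62862756]
wrist green 425 tool [[-0.0281, 0.0562, -0.011], [-0.0232, 0.073, 0.0074], [0.0275, 0.0843, 0.0112]] world z [0.0085 0.0366]
wrist purple 2042 tool [[-0.0158, 0.0677, -0.0199], [0.0009, 0.0714, 0.0026], [0.0156, 0.0804, 0.0216]] world z [0.0124 0.025 ]
scene green 79 tool [[-0.0302, 0.0572, -0.0148], [0.023, 0.0707, -0.011], [0.0287, 0.0845, 0.0072]] world z [0.0083 0.0356]
scene purple 175 tool [[-0.0171, 0.0663, -0.026], [-0.0009, 0.0711, -0.0085], [0.0127, 0.0794, 0.0138]] world z [0.0134 0.0265]
```

View pics/wrist7.png

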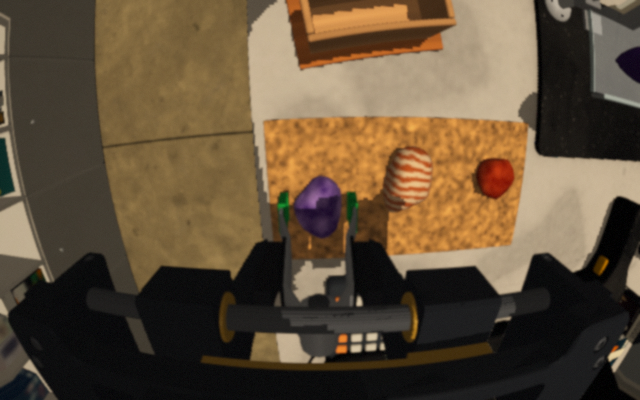

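View pics/scene7.png

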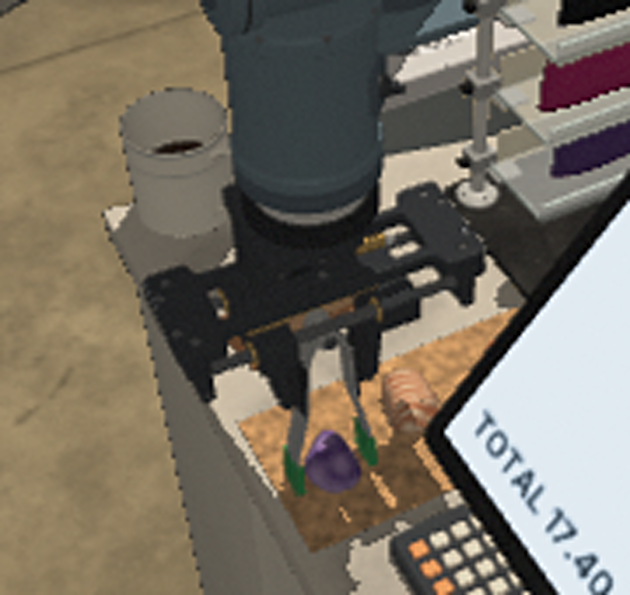

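send_rows([
  [0.13,0,1.5,0,0,0,0],
  [0.15,0,1.5,0,0,0,0],
  [0.17,0,1.5,0,0,0,0],
  [0.19,0,1.5,0,0,0,0],
  [0.21,0,1.5,0,0,0,0],
  [0.23,0,1.5,0,0,0,0],
  [0.25,0,1.5,0,0,0,0],
  [0.3,0,1.5,0,0,0,0],
  [0.3,0,1.5,0,0,0,0],
  [0.3,0,1.5,0,0,0,0],
], force=15)

```text
time_s: 11.7
eef_pos: [0.5069, -0.31, 0.0912]
tool_rot: [[0.035, -0.0, -0.999], [0.999, 0.0, 0.035], [0.0, -1.0, 0.0]]
ft_force: [-0.4, 0.7, -1.5]
grip_width: 0.0331
```

```bash
python3 chk.py 8
```

```text
11.7 [ 0.50694841 -0.31000267  0.09118656] [-0.38318632  0.71239241 -1.50425602] [ 0.24168428 -0.07928318 -0.00562332] 0.033073904248015325 [ 0.86161103  0.70157251 -0.53926916  1.76382758  0.47552193  0.80927612
  1.62750379]
wrist green 399 tool [[-0.0227, 0.0574, -0.0107], [0.0175, 0.0699, 0.0083], [0.0216, 0.0842, 0.0113]] world z [0.007  0.0338]
wrist purple 2077 tool [[-0.0163, 0.0663, -0.0204], [0.0002, 0.0696, 0.0024], [0.0142, 0.0789, 0.0215]] world z [0.0123 0.0249]
scene green 75 tool [[-0.024, 0.0563, -0.0145], [-0.0182, 0.0708, -0.0093], [0.021, 0.0842, 0.0077]] world z [0.007  0.0349]
scene purple 163 tool [[-0.0141, 0.0647, -0.0255], [-0.0011, 0.069, -0.0087], [0.0117, 0.0785, 0.0129]] world z [0.0126 0.0265]
```

View pics/wrist8.png

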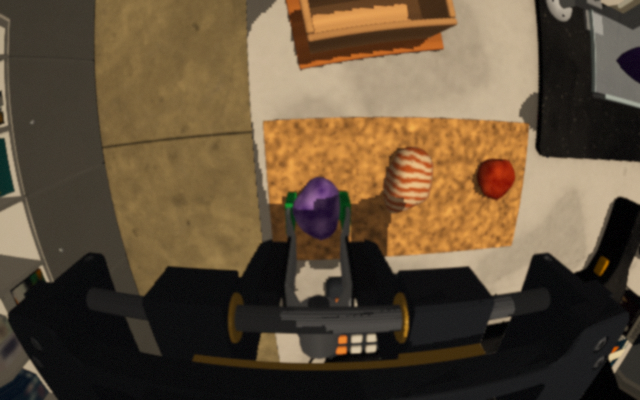

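View pics/scene8.png

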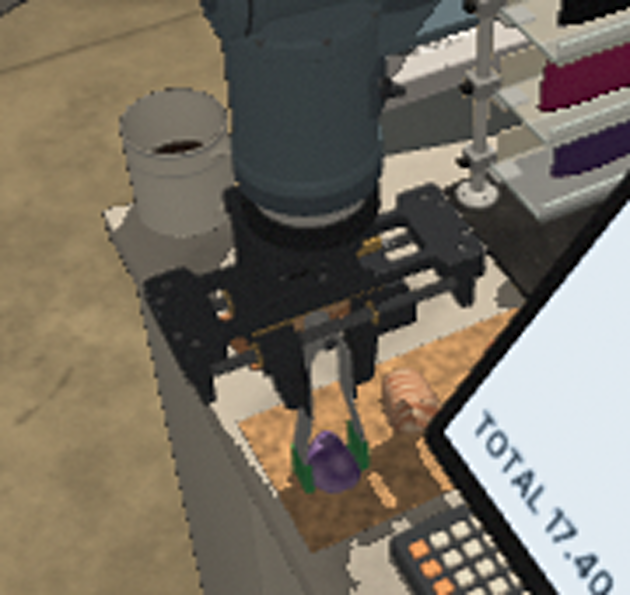

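send_rows([
  [0.4,0,0,0,0,0,0],
  [0.4,0,0,0,0,0,0],
  [0.4,0,0,0,0,0,0],
  [0.4,0,-1,0,0,0,0],
  [0.4,0,-3,0,0,0,0],
  [0.4,0,-6,0,0,0,0],
  [0.4,0,-10,0,0,0,0],
  [0.4,0,-15,0,0,0,0],
  [0.4,0,-20,0,0,0,0],
  [0.4,0,-23,0,0,0,0],
  [0.4,0,-24,0,0,0,0],
  [0.4,0,-24,0,0,0,0],
], force=28)

```text
time_s: 13.0
eef_pos: [0.507, -0.3102, 0.1154]
tool_rot: [[0.035, 0.0, -0.999], [0.999, -0.0, 0.035], [-0.0, -1.0, -0.0]]
ft_force: [-0.0, 0.1, -1.4]
grip_width: 0.0328
```

```bash
python3 chk.py 9
```

```text
13.0 [ 0.50698871 -0.3101637   0.11538836] [-0.02638441  0.13188565 -1.406311  ] [ 0.06289605 -0.16952862  0.00583251] 0.03280265612344765 [ 0.87523257  0.66828424 -0.55798022  1.75388805  0.45205021  0.85009043
  1.6456664 ]
wrist green 388 tool [[-0.0228, 0.0571, -0.0108], [0.0171, 0.0702, 0.0088], [0.0216, 0.0846, 0.0112]] world z [0.0308 0.0583]
wrist purple 2086 tool [[-0.0163, 0.0665, -0.0203], [0.0003, 0.0698, 0.0024], [0.0141, 0.0796, 0.0213]] world z [0.0358 0.0489]
scene green 80 tool [[-0.024, 0.0577, -0.0144], [0.0182, 0.0699, -0.0098], [0.0216, 0.0841, 0.0085]] world z [0.0313 0.0576]
scene purple 174 tool [[-0.0145, 0.065, -0.0264], [-0.0012, 0.0693, -0.0112], [0.0133, 0.0789, 0.013]] world z [0.0365 0.0504]
```

View pics/scene9.png

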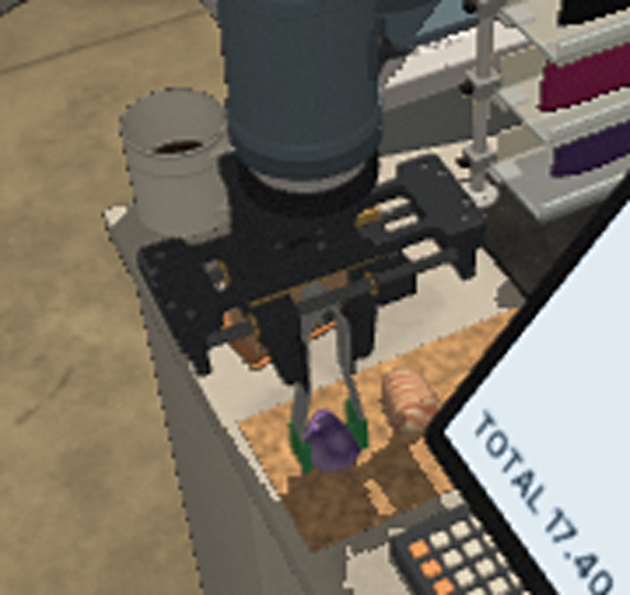

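send_rows([
  [0.4,0,-4,0,0,0,0],
  [0.4,0,-14,0,0,0,0],
  [0.4,0,-26,1,0,0,0],
  [0.4,0,-40,3,0,0,0],
  [0.4,0,-54,5,0,0,0],
  [0.4,0,-68,7,0,0,0],
  [0.4,0,-82,9,0,0,0],
  [0.4,0,-96,10,0,0,0],
  [0.4,0,-108,10,0,0,0],
  [0.4,0,-116,10,0,0,0],
  [0.4,0,-120,10,0,0,0],
  [0.4,0,-120,10,0,0,0],
])

```text
time_s: 14.3
eef_pos: [0.4972, -0.3098, 0.2355]
tool_rot: [[0.035, 0.0, -0.999], [0.999, -0.0, 0.035], [-0.0, -1.0, -0.0]]
ft_force: [-1.0, -0.3, -1.7]
grip_width: 0.0327
```

send_rows([
  [0.4,0,0,0,0,0,0],
  [0.4,0,0,0,0,0,0],
  [0.4,0,0,0,0,0,0],
  [0.4,0,0,0,0,0,0],
  [0.4,0,0,0,0,0,0],
])

```text
time_s: 14.8
eef_pos: [0.4969, -0.3097, 0.235]
tool_rot: [[0.035, -0.0, -0.999], [0.999, 0.0, 0.035], [0.0, -1.0, 0.0]]
ft_force: [0.3, 0.2, -1.9]
grip_width: 0.0327
```

```bash
python3 chk.py 10; python3 chk.py 11 | grep -v "^ "
```

```text
14.8 [ 0.49691373 -0.30968835  0.23503683] [ 0.29908027  0.18810641 -1.90879102] [ 0.11701393 -0.15354569 -0.01343152] 0.03269892070166462 [ 0.9451403   0.50861774 -0.63405048  1.69006152  0.33794135  1.05501929
  1.73862452]
wrist green 399 tool [[-0.0232, 0.0573, -0.0114], [0.0172, 0.0706, 0.0084], [0.0213, 0.0843, 0.0109]] world z [0.1507 0.1778]
wrist purple 2107 tool [[-0.0164, 0.0662, -0.0208], [0.0002, 0.0695, 0.002], [0.0147, 0.0793, 0.0213]] world z [0.1558 0.1688]
scene green 122 tool [[-0.0242, 0.0575, -0.0149], [0.0175, 0.0705, -0.0094], [0.0222, 0.0847, 0.0086]] world z [0.1503 0.1775]
scene purple 194 tool [[-0.0169, -0.163, -0.0267], [-0.0017, 0.069, -0.0121], [0.0114, 0.0785, 0.0108]] world z [0.1566 0.398 ]
14.9 [ 0.49695911 -0.30970523  0.23514565] [ 0.26231113 -0.50433181 -1.39433574] [ 0.06089101 -0.16982898 -0.01430702] 0.03306987537506785 [ 0.94514657  0.50846311 -0.63409365  1.69000734  0.33795632  1.05502055
wrist green 403 tool [[-0.0232, 0.057, -0.0116], [0.0171, 0.0708, 0.0084], [0.0212, 0.0841, 0.0109]] world z [0.151  0.1781]
wrist purple 2099 tool [[-0.0164, 0.0662, -0.0207], [0.0002, 0.0695, 0.0021], [0.0148, 0.0794, 0.0213]] world z [0.1557 0.1689]
scene green 121 tool [[-0.0242, 0.0579, -0.0149], [0.0171, 0.0711, -0.01], [0.0224, 0.084, 0.0087]] world z [0.1512 0.1773]
scene purple 186 tool [[-0.0143, 0.0415, -0.0265], [-0.0016, 0.069, -0.012], [0.0119, 0.0784, 0.0109]] world z [0.1568 0.1936]
```

View pics/wrist10.png

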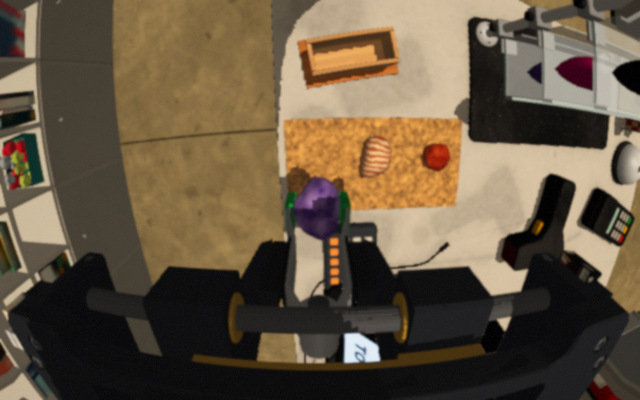

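View pics/scene10.png

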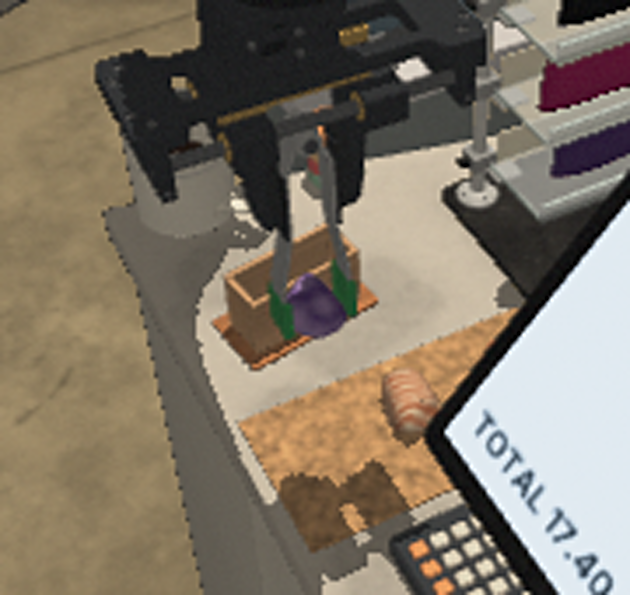

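The stone is held steady in the tips at about (318, 208) in the wrist picture. Its underside is about 14.5 cm up, and the agate and jasper are still on the mat.

```bash
python3 -c "
from plant import robot
print(robot.hand_in())"
```

```text
the job is handed in; nothing more can be done
None
```

I took the tongs straight up out of the stand, closed their tips across the amethyst and lifted it. I handed the job in at about 15 s with the squeeze still on (28 N).

- **Height:** in the last pictures the stone's visible part spans z ≈ 0.156–0.169 m. That puts its underside about 14.5 cm above the counter.
- **Hold:** the stone's position relative to the tips stayed within about 1 mm from the squeeze to the last two looks. The finger opening stayed near 33 mm.
- **Other stones:** the agate and jasper looked to be still in their places on the mat. I checked that by eye only, not by measurement.
- **Disagreement:** the scene camera's depth put the stone's centre up to 1 cm off along its length, because it saw only one side. I used the two wrist views, which agreed with the first top view to within about 4 mm. The top camera was blocked later, so I couldn't use it again.
- **Forces:** no contact forces above about 4 N showed in the readings I took after each move.

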